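Clear the test block and hold the purge valve at its index

ROBOT

A 6-joint arm with a two-finger parallel gripper is mounted at the origin on the work surface. World frame = base frame: x ahead of the robot, y to its left, z up, the work surface at z = 0. Lengths are in m, angles in rad, forces in N, time in s.
With the tool pointing down it reaches from about 0.35 to 0.975 m from the base axis. Payload 17.4 kg.
Tool frame: the origin (TCP) lies midway between the tips of the shut fingers; the grasp point (between the pads) lies 19 mm behind it; z points along the fingers, y is the line along which they close (so a half turn about z gives the same grasp; the last joint's range is limited). The gripper opens to 85 mm and grips with 20 to 120 N. Pads are 22 mm wide; open, the fingers measure 114 mm over their backs; the gripper's body (76 mm by 85 mm) begins 54 mm behind the grasp point. The pads swing forward as they close: fully open they stand 13 mm farther back than shut.
Start: joints at [-1.278, 0.116, 1.442, -0, 1.584, -0.038], TCP at [0.219, -0.638, 0.231] pointing down, gripper open.
Joint ranges: [-2.83, 2.83], [-0.83, 2.19], [0.07, 2.5], [-1.14, 4.28], [0.01, 3], [-2.97, 2.97]. Speed limits (rad/s): [1.89, 1.89, 2.22, 3.14, 3.14, 3.14].

INTERFACE

Orientations are given as a unit quaternion [w, x, y, z].
In Python, from plant import env, optics gives the robot as it stands.
- The arm moves only by the shell command python3 -m inch [FORCE], which reads ROWS from standard input. ROWS is a JSON list of rows, 1 to 10 of them, each an object with the fields finger_gap (the opening from 0.0 (shut) to 1.0 (fully open)), xyz (a list: dx, dy, dz in fractions of the full range, 1 being 1 m), r (a list: a rotation vector rx, ry, rz in shares of pi rad (1.0 is pi rad)); a field left out counts as zero (the opening has to be given); each row is the pose to reach, as a shift and turn from the pose commanded when the command began, along the tool's axes at that moment; what a row does not reach only later rows make up. A row lasts 1/8 s, in which the tool goes at most 0.0625 m and 0.188 rad, less where a joint would pass 70% of its speed; a pose out of reach is approached as far as the arm can. The fingers move at their own pace and stop on an object; FORCE is the grip in N (left out, the last holds). Time passes only in rows, so rows that do not move let the fingers close. It prints the time, the measured TCP pose, the force, the opening and the grip force at its end. Shift and turn numbers lie between -1 and 1, and a call with a number outside is refused. Input that does not fit is refused with a message, and nothing moves.
- env.get_obs(): the state, without advancing time (a new reading comes with each control period).
- optics.get_image(name): name is "scene" or "top"; returns the picture (420x560x3 uint8, red, green, blue); there is no depth.
- optics.get_calibration(name): a dict with "mtx" (3x3 intrinsics, pixels), "rvec" (rotation vector, rad) and "tvec" (3), from world to camera coordinates, as OpenCV has them. Camera axes: x right, y down, z forward; pixel columns grow to the right and rows downward; lengths in m; the calibration is good to about 2 mm. A picture is of the moment at which its call begins. get_calibration takes no time and is no camera call.
- env.close_job(): hands the job in; it is judged then, once.
The state is a dict: "clock": time; "joints": joint angles; "dq": joint speeds; "joint_torque": joint torques, N m; "tool_pos": TCP position; "tool_rot": TCP orientation; "ft_force": force on the tool from outside, world axes, zero at the start; "ft_torque": the same for the moment, N m; "grip_width": opening from 0.0 (shut) to 1.0 (fully open); "grip_force": force on a finger pad.
Only numpy, scipy, OpenCV 4.12 (cv2) and the standard library are available. Lean on these libraries where they do the work, as an engineer would, in place of code of your own. Each camera call takes 0.05 s, during which the arm holds its last target. There are 200 camera calls.

TASK

Clean and purge the test block: with the scraper block, push all four steel chips off the blue plate into the tray at its side, without the fingers touching them, then stand the scraper upright on the bench and let go of it. Then, with the fingertips, press the purge valve's spring-loaded mushroom head down until its top is level with the top of the little index tongue beside it, and finish while holding it there; leave everything else on the bench where it is.

Things in the scene. Friction and masses are not known exactly. Their poses are not given: they have to be found in the camera images.
- fixture: Fixed test block, sizes mm. Origin at bench level under the centre of its flat, rimless blue plate, 170 (own x) by 150 (own y), top 45 high. The plate's +y side is clear. A low pipe (24 high) leaves the +x side at y=+30, to x=+116.
- tray (a point): Centre of the floor of the open chip tray fixed along the test block's -y side; its axes are the block's. Inside 192 (x) by 97 (y), floor 10 above the bench, walls 4 thick with top 35 above the bench. It lies at own y=-72 to -169 of the block; the plate's edge at y=-75 overhangs its near wall.
- scraper: Loose scraper block standing on the bench, 0.18 to 0.35 kg: aluminium foot 120 long (own x) by 30 (own y) by 14 high, wooden grip 80 (x) by 24 (y) on top, from 14 to 60 high. Origin at the centre of its underside, z up. Take it across the 24 mm. It stands to the left or the right of the test block.
- valve: Fixed purge valve on the other side of the test block: 90 by 90 blue flange, 12 high, round steel body 52 across. Origin on the bench on the axis of its mushroom head, z up; the index post (16 across) stands at own y=+42.
- purge_head: Spring-loaded mushroom head of the purge valve, 44 across, 16 high. Origin at the centre of its top face, 105 above the bench when free. Goes straight down, 30 full travel, springs back when let go; about 4 N to start plus 0.35 N per mm (15 N at full travel).
- index: Fixed steel index beside the mushroom head: a small tongue, 10 wide, 20 long, 4 thick, on a 10 mm rod in the index post. Origin at the middle of the top edge of the tongue's end that points at the head, 28 from the head's axis (6 from its rim). Its height is set anew each time, 8 to 22 below the free head's top.
- chip0: One of four loose steel chips lying on the blue plate, rough bit about 16 by 14 by 8 high, 11 g; origin at the centre of its underside.
- chip1: One of four loose steel chips lying on the blue plate, rough bit about 16 by 14 by 8 high, 11 g; origin at the centre of its underside.
- chip2: One of four loose steel chips lying on the blue plate, rough bit about 16 by 14 by 8 high, 11 g; origin at the centre of its underside.
- chip3: One of four loose steel chips lying on the blue plate, rough bit about 16 by 14 by 8 high, 11 g; origin at the centre of its underside.
- big_gauge: Bystander: big dial gauge lying on its back, 100 across, 36 high, with a stem. Leave alone.
- small_gauge: Bystander: small dial gauge lying on its back, 68 across, 30 high, with a stem. Leave alone.
- digital_gauge: Bystander: digital gauge on a round foot, 110 high, 70 across. Leave alone.
- wrench: Bystander: wrench lying on the bench. Leave alone.
- fitting: Bystander: upright brass fitting, 28 across, 32 high. Leave alone.
- battery: Bystander: upright battery cell, 26 across, 50 high. Leave alone.
- handset: Bystander: black handset 130 by 70 by 30 high. Leave alone.
Not all that is in view belongs to the job. Leave any green or turquoise look-alike of the valve alone.

How it is judged:
On the way, in this order (a step that is already met when the one before it is completed fails the run):
1. all four chips have been pushed off the plate into the tray (x of chip0 in the frame of fixture between -0.1 and 0.1 m and y of chip0 in the frame of fixture between -0.175 and -0.066 m and z of each of chip0, chip1, chip2, chip3 in the frame of fixture below 0.034 m and x of chip1 in the frame of fixture between -0.1 and 0.1 m and y of chip1 in the frame of fixture between -0.175 and -0.066 m and x of chip2 in the frame of fixture between -0.1 and 0.1 m and y of chip2 in the frame of fixture between -0.175 and -0.066 m and x of chip3 in the frame of fixture between -0.1 and 0.1 m and y of chip3 in the frame of fixture between -0.175 and -0.066 m), for 0.2 s.
2. the scraper stands upright on the bench, let go (height (world z) of scraper between -0.004 and 0.006 m and angle between scraper's own z axis and vertical below 0.15 rad and contact force between the fingers and scraper below 0.1 N), for 0.2 s.
At the end, for the whole second after the job is handed in: The fingers hold the mushroom head down (over 3 N, at rest) with its top within 4 mm of the height of the index tongue's top; all four chips lie in the tray; the scraper stands upright and free on the bench, not touching the head (all of step 1 and all of step 2 and linear speed of each of scraper, purge_head below 0.02 m/s and z of purge_head in the frame of index between -0.004 and 0.004 m and contact force between the fingers and purge_head above 3 N and contact force between scraper and purge_head below 0.1 N); the arm keeps its last pose, push and grip.
It fails at once if the fingers touch a chip (contact force between the fingers and chip0 above 1 N or contact force between the fingers and chip1 above 1 N or contact force between the fingers and chip2 above 1 N or contact force between the fingers and chip3 above 1 N).
It fails at once if a bystander is shifted by more than 20 mm (distance of any of big_gauge, small_gauge, digital_gauge, wrench, fitting, battery, handset from where it was at the start of the episode above 0.02 m).
It also fails if it takes over 61 s, if anything falls off the work surface, if the arm or the gripper's body presses on something with over 40 N, if the wrist force passes 120 N, or if a joint passes its speed limit or range.

## Working session

There is one attempt and no reset: what is moved stays moved. The work goes in short steps, Python scripts to look and compute and a shell command to move; the robot and the scene stay as the last step left them, time stands still between calls to the robot, and variables do not carry over. Pictures are saved under pics/ and viewed, at most 10 in all, crops included, and the job is handed in when it is done.

```bash
mkdir -p pics; ls; python3 - <<'E'
from plant import env, optics
import cv2
for n in("scene","top"):
    cv2.imwrite(f"pics/{n}0.png",cv2.resize(optics.get_image(n)[:,:,::-1],(800,600),interpolation=cv2.INTER_CUBIC))
    c=optics.get_calibration(n);print(n,c)
print(env.get_obs())
E
```

```text
pics
scene {'mtx': array([[382.35885234,   0.        , 278.16011139],
       [  0.        , 382.35885234, 205.49367018],
       [  0.        ,   0.        ,   1.        ]]), 'rvec': array([ 0.77796728,  2.74248928, -0.90159526]), 'tvec': array([ 0.4781104 , -0.13474107,  1.26180666])}
top {'mtx': array([[420.4520441 ,   0.        , 273.7633416 ],
       [  0.        , 420.4520441 , 205.52428048],
       [  0.        ,   0.        ,   1.        ]]), 'rvec': array([ 2.11131263, -2.17214969,  0.10870013]), 'tvec': array([-0.01115557,  0.52626349,  1.06102624])}
{'clock': 0.1, 'joints': array([-1.27779711e+00,  1.16457844e-01,  1.44221066e+00, -4.14083592e-06,
        1.58398455e+00, -3.77945046e-02]), 'dq': array([-0.00115054, -0.00222963, -0.00342458,  0.00069462, -0.00065095,
       -0.00070351]), 'joint_torque': array([-1.65229008e-03, -7.33665276e+01, -6.33790255e+01, -1.02237684e-04,
        5.30190518e-03,  6.66586466e-07]), 'tool_pos': array([ 0.21918091, -0.63824496,  0.23061505]), 'tool_rot': array([-5.25627485e-04,  9.86352958e-01,  1.64643737e-01, -6.95249388e-05]), 'ft_force': array([-0.26712286,  1.14146978,  0.29356869]), 'ft_torque': array([ 0.01083818, -0.02757688,  0.00031879]), 'grip_force': 0.0, 'grip_width': 1.0005104983023536}
```

View pics/scene0.png

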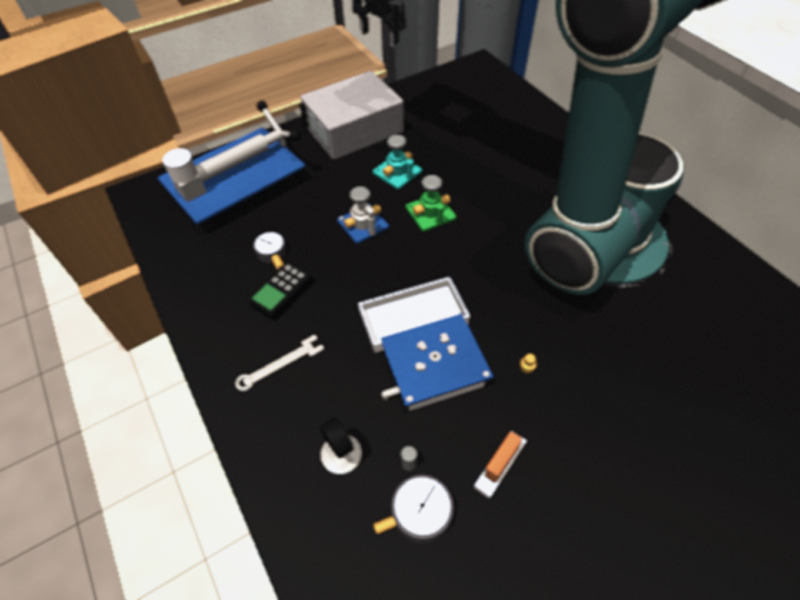

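View pics/top0.png

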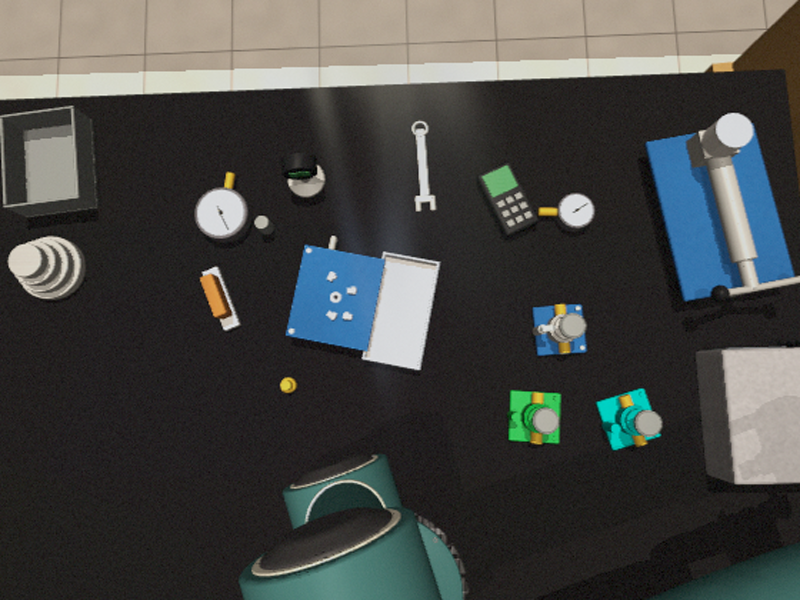

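In the top view (800 px scale) I see:
- **Scraper:** orange grip at (215,296).
- **Fixture:** blue plate at (336,298), with the tray at (402,311).
- **Chips:** chip-like bits at (332,276), (351,290), (332,315) and (348,316). A ring at (336,297) could be mistaken for one.
- **Valve candidates:** blue flange (560,330), green (535,418), turquoise (628,420), and the large blue pipe rig (715,210). By the description I choose the blue flange at (560,330).

I'll check that choice in one close crop.

```bash
cat > h.py <<'E'
import numpy as np, cv2
from plant import env, optics
def ray(n,px,z):
    c=optics.get_calibration(n);R=cv2.Rodrigues(c['rvec'])[0];o=-R.T@c['tvec']
    px=np.atleast_2d(np.float32(px));u=cv2.undistortPoints(px[:,None],c['mtx'],None)[:,0]
    d=np.c_[u,np.ones(len(u))]@R
    return o+d*((z-o[2])/d[:,2])[:,None]
def img(n,k=0): return np.mean([optics.get_image(n).astype(float) for _ in range(k or 1)],0).astype(np.uint8)
E
python3 - <<'E'
from h import *
t=img("top",3);s=img("scene",3);cv2.imwrite("pics/t_raw.png",t[:,:,::-1]);cv2.imwrite("pics/s_raw.png",s[:,:,::-1])
a=t[165:260,195:315];b=t[205:260,365:420];c=s[125:180,230:285]
C=lambda i,w,h:cv2.resize(i[:,:,::-1],(w,h),interpolation=cv2.INTER_CUBIC)
v=np.hstack([C(b,300,300),C(c,300,300)]);cv2.imwrite("pics/crop.png",np.vstack([v,C(a,380,300) if 0 else cv2.copyMakeBorder(C(a,380,300),0,0,0,220,cv2.BORDER_CONSTANT)]))
hsv=cv2.cvtColor(t,cv2.COLOR_RGB2HSV)
blue=cv2.inRange(hsv,(100,100,60),(125,255,255))
def comps(m,amin):
    for k in cv2.findContours(m,cv2.RETR_EXTERNAL,cv2.CHAIN_APPROX_NONE)[0]:
        if cv2.contourArea(k)>amin: yield k
for k in comps(blue,200):
    x,y,w,h=cv2.boundingRect(k)
    if x>430: continue
    z=.045 if x<300 else .012
    box=cv2.boxPoints(cv2.minAreaRect(k));print("blue",(x,y,w,h),cv2.contourArea(k));P=ray("top",box,z)[:,:2];print(P.round(4).tolist(),P.mean(0),np.linalg.norm(P-np.roll(P,1,0),axis=1))
    if z==.045:
        m=np.zeros_like(blue);cv2.drawContours(m,[k],-1,255,-1);m=cv2.erode(m,np.ones((3,3)))
        for q in comps(m&cv2.inRange(hsv,(0,0,120),(180,90,255)),6):
            p=cv2.moments(q);p=(p['m10']/p['m00'],p['m01']/p['m00']);print("chip",p,cv2.contourArea(q),ray("top",p,.05)[0,:2])
org=cv2.inRange(hsv,(5,120,120),(20,255,255))
for k in comps(org,60):
    r=cv2.minAreaRect(k);P=ray("top",cv2.boxPoints(r),.06)[:,:2];print("orange",r,P.mean(0),P.round(4).tolist())
E
```

```text
blue (200, 171, 69, 75) 3676.5
[[0.4552, 0.1667], [0.6237, 0.132], [0.5887, -0.0162], [0.4221, 0.021]] [0.52242373 0.07588315] [0.14940876 0.17209921 0.15230186 0.17076652]
chip (203.5, 231.35416666666666) 8.0 [0.4624914  0.15488967]
chip (242.8, 220.76666666666665) 25.0 [0.48671282 0.05372794]
chip (231.70987654320984, 220.25925925925927) 27.0 [0.48884845 0.08216244]
chip (234.46184738955822, 207.52610441767067) 41.5 [0.52148829 0.07462005]
chip (245.98692810457513, 202.77777777777777) 25.5 [0.53289674 0.04472213]
chip (231.83647798742135, 193.1069182389937) 26.5 [0.5592085  0.08087244]
chip (215.66666666666666, 174.83333333333331) 8.0 [0.60860635 0.12236939]
orange ((148.8427734375, 206.29122924804688), (29.72346305847168, 9.548842430114746), 68.96248626708984) [0.5302033 0.2934143] [[0.5624, 0.3191], [0.5706, 0.2961], [0.498, 0.2678], [0.4899, 0.2906]]
orange ((505.86175537109375, 46.70294189453125), (5.675540924072266, 14.035460472106934), 85.60128784179688) [ 0.92421073 -0.64736704] [[0.9314, -0.6293], [0.9328, -0.6658], [0.9171, -0.6654], [0.9156, -0.629]]
```

View pics/crop.png

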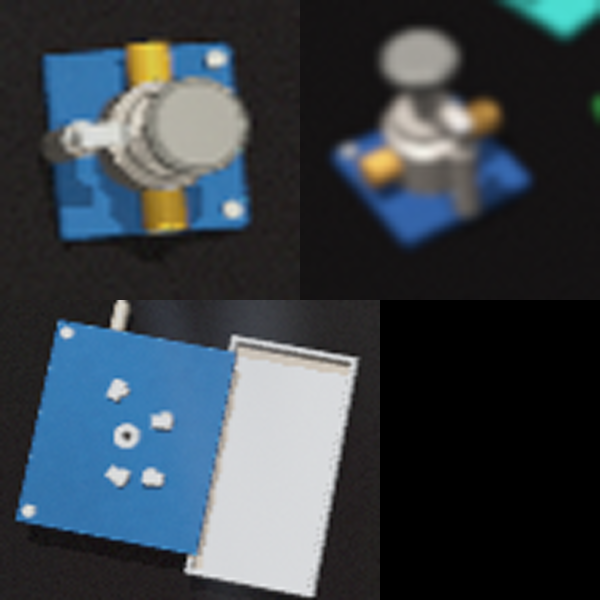

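The crop shows the blue flange is the real valve: grey mushroom head at raw px (402,227), index tongue to its left. The ring at the plate centre is a fixed port, and the four irregular bits around it are the chips.

```bash
cat >> h.py <<'E'
from scipy.spatial.transform import Rotation as Ro
def delta(x,y,z,yaw):
    "shift/turn in tool axes to a tool-down pose with tool x at world angle yaw"
    o=env.get_obs();w=o['tool_rot'];R=Ro.from_quat([*w[1:],w[0]])
    T=Ro.from_euler('z',yaw)*Ro.from_euler('x',np.pi)
    d=R.inv().apply(np.array([x,y,z])-o['tool_pos']);r=(R.inv()*T).as_rotvec()
    print("d",d.round(4),"r",r.round(4),"dist",np.linalg.norm(d).round(3),"t",o['clock'])
E
python3 - <<'E'
from h import *
delta(.5302,.2934,.231,.373);delta(.5302,.2934,.023,.373)
print("head",ray("top",(401.7,227.5),.105))
E
```

```text
d [ 5.967e-01 -7.803e-01  4.000e-04] r [-0.0002 -0.     -0.0422] dist 0.982 t 0.4
d [ 0.5967 -0.7802  0.2084] r [-0.0002 -0.     -0.0422] dist 1.004 t 0.4
head [[ 0.45413379 -0.33291137  0.105     ]]
```

The manual's scale: turns go in shares of pi rad. Converting my numbers, -0.042 rad is -0.0134.

```bash
echo '[{"finger_gap": 1,"xyz": [0.6,-0.78,0],"r": [0,0,-0.0134]},{"finger_gap": 1,"xyz": [0.6,-0.78,0],"r": [0,0,-0.0134]},{"finger_gap": 1,"xyz": [0.6,-0.78,0],"r": [0,0,-0.0134]},{"finger_gap": 1,"xyz": [0.6,-0.78,0],"r": [0,0,-0.0134]},{"finger_gap": 1,"xyz": [0.6,-0.78,0],"r": [0,0,-0.0134]},{"finger_gap": 1,"xyz": [0.6,-0.78,0],"r": [0,0,-0.0134]},{"finger_gap": 1,"xyz": [0.6,-0.78,0],"r": [0,0,-0.0134]},{"finger_gap": 1,"xyz": [0.6,-0.78,0],"r": [0,0,-0.0134]},{"finger_gap": 1,"xyz": [0.6,-0.78,0],"r": [0,0,-0.0134]},{"finger_gap": 1,"xyz": [0.6,-0.78,0],"r": [0,0,-0.0134]}]' | python3 -m inch 40; python3 -c "
from h import *
delta(.5302,.2934,.231,.373)"
```

```text
clock: 1.65
tool_pos: [0.4189, -0.0441, 0.2317]
tool_rot: [0.0, 0.983, 0.185, 0.001]
ft_force: [1.3, -0.8, -0.4]
grip_width: 1.001
grip_force: 0.0
d [ 0.2266 -0.2738  0.0008] r [ 0.0007 -0.0011 -0.0003] dist 0.355 t 1.65
```

```bash
echo '[{"finger_gap": 1,"xyz": [0.227,-0.274,0]},{"finger_gap": 1,"xyz": [0.227,-0.274,0]},{"finger_gap": 1,"xyz": [0.227,-0.274,0]},{"finger_gap": 1,"xyz": [0.227,-0.274,0]},{"finger_gap": 1,"xyz": [0.227,-0.274,0]},{"finger_gap": 1,"xyz": [0.227,-0.274,0.06]},{"finger_gap": 1,"xyz": [0.227,-0.274,0.12]},{"finger_gap": 1,"xyz": [0.227,-0.274,0.12]}]' | python3 -m inch; python3 -c "
from h import *
delta(.5302,.2934,.023,.373)
i=img('scene',2);cv2.imwrite('pics/g.png',cv2.resize(i[270:370,290:420,::-1],(780,600),interpolation=cv2.INTER_CUBIC))"
```

```text
clock: 2.65
tool_pos: [0.5284, 0.2913, 0.107]
tool_rot: [0.001, 0.983, 0.186, -0.003]
ft_force: [0.3, 0.1, 0.3]
grip_width: 0.995
grip_force: 0.0
d [ 0.003  -0.0014  0.084 ] r [0.0006 0.0071 0.0006] dist 0.084 t 2.65
```

View pics/g.png

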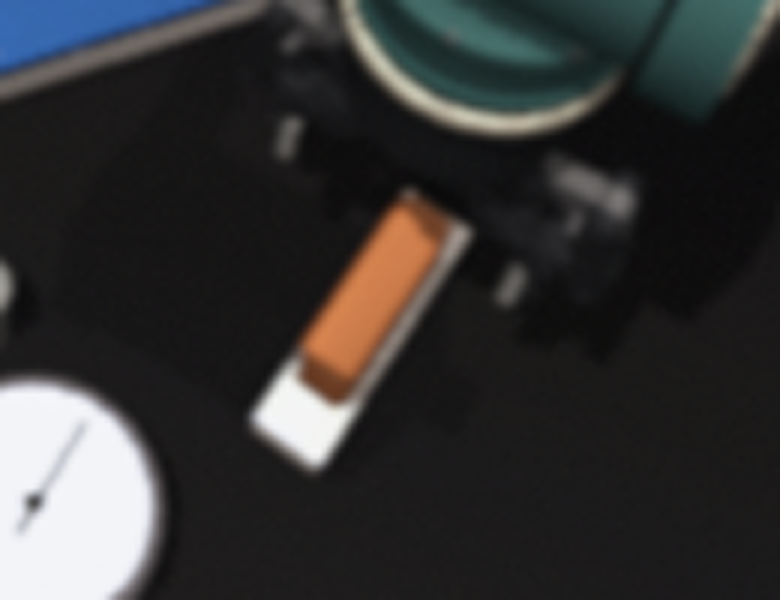

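The crop shows the fingers straddling the orange grip, which runs from (410,200) to (330,390), with their closing axis across it.

To row units: 0.007 rad is 0.0022.

```bash
echo '[{"finger_gap": 1,"xyz": [0.003,-0.0014,0.05],"r": [0,0.0022,0]},{"finger_gap": 1,"xyz": [0.003,-0.0014,0.085],"r": [0,0.0022,0]},{"finger_gap": 1,"xyz": [0.003,-0.0014,0.085],"r": [0,0.0022,0]},{"finger_gap": 0,"xyz": [0.003,-0.0014,0.085],"r": [0,0.0022,0]},{"finger_gap": 0,"xyz": [0.003,-0.0014,0.085],"r": [0,0.0022,0]},{"finger_gap": 0,"xyz": [0.003,-0.0014,0.085],"r": [0,0.0022,0]},{"finger_gap": 0,"xyz": [0.003,-0.0014,0.085],"r": [0,0.0022,0]},{"finger_gap": 0,"xyz": [0.003,-0.0014,0.085],"r": [0,0.0022,0]}]' | python3 -m inch 60; python3 -c "
from h import *
delta(.5302,.2934,.023,.373)"
```

```text
clock: 3.75
tool_pos: [0.533, 0.2943, 0.0274]
tool_rot: [-0.001, 0.983, 0.185, 0.004]
ft_force: [-1.0, -0.5, 6.8]
grip_width: 0.271
grip_force: 58.6
d [-0.003  -0.0002  0.0043] r [ 0.     -0.0082 -0.0001] dist 0.005 t 3.75
```

```bash
echo '[{"finger_gap": 0,"xyz": [0,0,-0.05]},{"finger_gap": 0,"xyz": [0,0,-0.085]},{"finger_gap": 0,"xyz": [0,0,-0.085]},{"finger_gap": 0,"xyz": [0,0,-0.085]}]' | python3 -m inch; python3 -c "
from h import *
delta(.5332,.1247,.112,-.218)"
```

```text
clock: 4.25
tool_pos: [0.5316, 0.2937, 0.1102]
tool_rot: [-0.0, 0.983, 0.185, 0.003]
ft_force: [-0.2, 0.2, -3.1]
grip_width: 0.27
grip_force: 60.2
d [-0.0601  0.158  -0.0022] r [-0.0015 -0.0055  0.5908] dist 0.169 t 4.25
```

To row units: 0.591 rad is 0.1881.

```bash
echo '[{"finger_gap": 0,"xyz": [-0.02,0.05,0],"r": [0,-0.0016,0.0573]},{"finger_gap": 0,"xyz": [-0.04,0.1,0],"r": [0,-0.0016,0.1146]},{"finger_gap": 0,"xyz": [-0.06,0.158,0],"r": [0,-0.0016,0.1751]},{"finger_gap": 0,"xyz": [-0.06,0.158,0],"r": [0,-0.0016,0.1881]},{"finger_gap": 0,"xyz": [-0.06,0.158,0],"r": [0,-0.0016,0.1881]},{"finger_gap": 0,"xyz": [-0.06,0.158,0],"r": [0,-0.0016,0.1881]}]' | python3 -m inch; python3 -c "
from h import *
delta(.5332,.1247,.0735,-.218)
i=img('scene',2);cv2.imwrite('pics/s1.png',cv2.resize(i[180:300,230:390,::-1],(800,600),interpolation=cv2.INTER_CUBIC))"
```

```text
clock: 5.0
tool_pos: [0.5334, 0.1254, 0.11]
tool_rot: [-0.001, 0.994, -0.108, 0.0]
ft_force: [0.4, -0.3, -2.4]
grip_width: 0.273
grip_force: 60.6
d [-0.      0.0008  0.0365] r [-0.002   0.0002  0.0017] dist 0.037 t 5.0
```

View pics/s1.png

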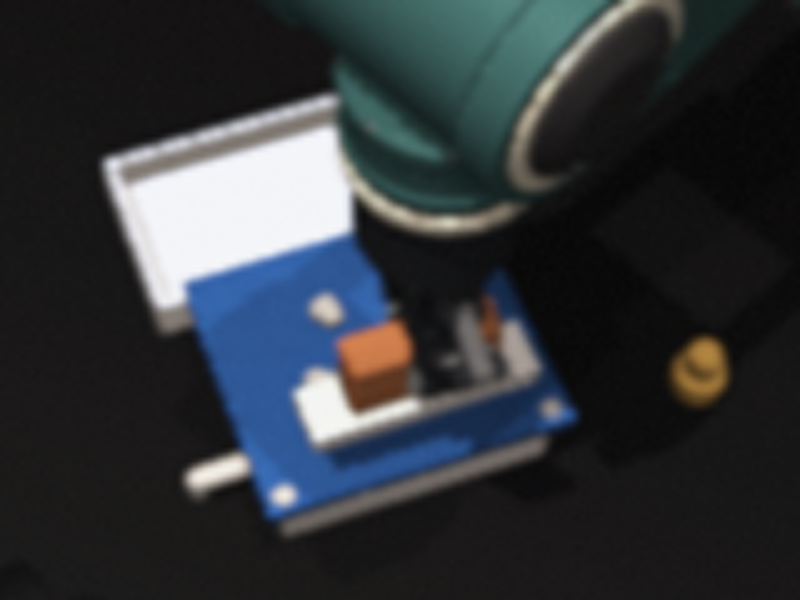

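The scraper is held level above the plate, long side along the block's x, with the chips on its tray side.

```bash
echo '[{"finger_gap": 0,"xyz": [0,0,0.02]},{"finger_gap": 0,"xyz": [0,0,0.034]},{"finger_gap": 0,"xyz": [0,0,0.038]},{"finger_gap": 0,"xyz": [0,0,0.038]},{"finger_gap": 0,"xyz": [0,0,0.038]}]' | python3 -m inch;python3 -c "
from h import *
delta(.5055,-.0003,.0733,-.218);print(env.get_obs()['ft_force'])"
```

```text
clock: 5.72
tool_pos: [0.5337, 0.1251, 0.0724]
tool_rot: [-0.001, 0.994, -0.109, 0.0]
ft_force: [-0.5, 0.3, -1.5]
grip_width: 0.276
grip_force: 60.9
d [-0.0004  0.1285 -0.0012] r [-0.0024 -0.0007 -0.    ] dist 0.129 t 5.725
[-0.51009049  0.33986817 -1.45407341]
```

```bash
echo '[{"finger_gap": 0,"xyz": [0,0.008,-0.0005]},{"finger_gap": 0,"xyz": [0,0.022,-0.0005]},{"finger_gap": 0,"xyz": [0,0.036,-0.0005]},{"finger_gap": 0,"xyz": [0,0.05,-0.0005]},{"finger_gap": 0,"xyz": [0,0.064,-0.0005]},{"finger_gap": 0,"xyz": [0,0.078,-0.0005]},{"finger_gap": 0,"xyz": [0,0.092,-0.0005]},{"finger_gap": 0,"xyz": [0,0.106,-0.0005]},{"finger_gap": 0,"xyz": [0,0.12,-0.0005]},{"finger_gap": 0,"xyz": [0,0.13,-0.0005]}]' | python3 -m inch;echo '[{"finger_gap": 0,"xyz": [0,0.002,0]},{"finger_gap": 0,"xyz": [0,0.002,0]},{"finger_gap": 0,"xyz": [0,0.002,-0.03]},{"finger_gap": 0,"xyz": [0,0.002,-0.05]},{"finger_gap": 0,"xyz": [0,-0.06,-0.05]},{"finger_gap": 0,"xyz": [0,-0.12,-0.05]},{"finger_gap": 0,"xyz": [0,-0.18,-0.05]},{"finger_gap": 0,"xyz": [0,-0.24,-0.05]},{"finger_gap": 0,"xyz": [0,-0.24,-0.05]}]' | python3 -m inch;python3 -c "
from h import *
i=img('top',2);cv2.imwrite('pics/s2.png',cv2.resize(i[150:270,180:340,::-1],(800,600),interpolation=cv2.INTER_CUBIC));delta(.5302,.2934,.03,.373)"
```

```text
clock: 6.98
tool_pos: [0.5055, -0.0028, 0.0731]
tool_rot: [-0.001, 0.994, -0.109, 0.001]
ft_force: [0.8, -1.0, -2.7]
grip_width: 0.272
grip_force: 60.9
clock: 8.1
tool_pos: [0.5576, 0.2359, 0.1234]
tool_rot: [-0.001, 0.994, -0.107, 0.0]
ft_force: [0.2, -1.3, -2.5]
grip_width: 0.27
grip_force: 61.3
d [-0.0396 -0.0532  0.0935] r [-0.0017 -0.0012 -0.5897] dist 0.115 t 8.2
```

View pics/s2.png

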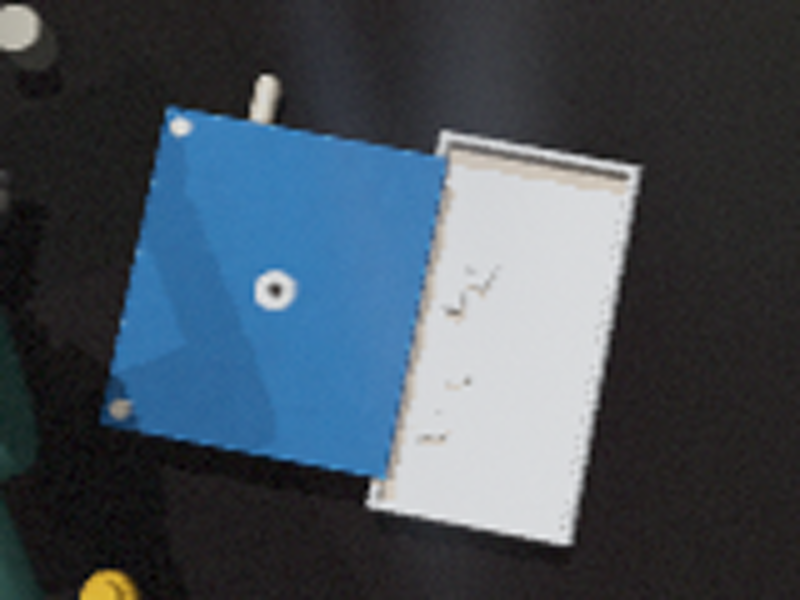

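The plate is clear and all four chips lie in the tray, at about (485,278), (455,308), (458,383) and (432,438). Next I put the scraper back where it stood.

To row units: -0.59 rad is -0.1878.

```bash
echo '[{"finger_gap": 0,"xyz": [-0.013,-0.018,0],"r": [0,0,-0.0573]},{"finger_gap": 0,"xyz": [-0.026,-0.036,0],"r": [0,0,-0.1146]},{"finger_gap": 0,"xyz": [-0.0396,-0.0532,0.02],"r": [0,0,-0.1751]},{"finger_gap": 0,"xyz": [-0.0396,-0.0532,0.04],"r": [0,0,-0.1878]},{"finger_gap": 0,"xyz": [-0.0396,-0.0532,0.07],"r": [0,0,-0.1878]},{"finger_gap": 0,"xyz": [-0.0396,-0.0532,0.088],"r": [0,0,-0.1878]},{"finger_gap": 0,"xyz": [-0.0396,-0.0532,0.094],"r": [0,0,-0.1878]},{"finger_gap": 0,"xyz": [-0.0396,-0.0532,0.094],"r": [0,0,-0.1878]},{"finger_gap": 0,"xyz": [-0.0396,-0.0532,0.094],"r": [0,0,-0.1878]}]' | python3 -m inch; python3 -c "
from h import *
delta(.5302,.2934,.0274,.373)"
```

```text
clock: 9.32
tool_pos: [0.5311, 0.2932, 0.0309]
tool_rot: [-0.001, 0.983, 0.185, 0.002]
ft_force: [0.4, 0.0, -2.7]
grip_width: 0.27
grip_force: 61.2
d [-0.0007 -0.0005  0.0035] r [-0.0016 -0.0037 -0.0013] dist 0.004 t 9.325
```

```bash
echo '[{"finger_gap": 0,"xyz": [0,0,0.002]},{"finger_gap": 0,"xyz": [0,0,0.0035]},{"finger_gap": 0,"xyz": [0,0,0.0035]},{"finger_gap": 0,"xyz": [0,0,0.0035]}]' | python3 -m inch;echo '[{"finger_gap": 1},{"finger_gap": 1},{"finger_gap": 1},{"finger_gap": 1},{"finger_gap": 1,"xyz": [0,0,-0.05]},{"finger_gap": 1,"xyz": [0,0,-0.1]},{"finger_gap": 1,"xyz": [0,0,-0.16]},{"finger_gap": 1,"xyz": [0,0,-0.16]}]' | python3 -m inch; python3 -c "
from h import *
d=img('top',2);cv2.imwrite('pics/t2.png',d[:,:,::-1])
delta(.454,-.333,.18,.373)"
```

```text
clock: 9.82
tool_pos: [0.5308, 0.2932, 0.0273]
tool_rot: [-0.001, 0.983, 0.185, 0.001]
ft_force: [-3.3, -1.8, 7.1]
grip_width: 0.27
grip_force: 62.5
clock: 10.82
tool_pos: [0.5318, 0.2934, 0.1918]
tool_rot: [-0.002, 0.983, 0.185, 0.005]
ft_force: [1.1, -0.2, -0.9]
grip_width: 0.999
grip_force: 0.0
d [-0.2985  0.5552  0.0047] r [-0.0015 -0.0032 -0.0012] dist 0.63 t 10.925
```

```bash
python3 - <<'E'
from h import *
s=55/300;top=lambda u,v:(365+(u+.5)*s-.5,205+(v+.5)*s-.5)
P=ray("top",[top(*q) for q in[(43,57),(230,43),(248,228),(62,241)]],.012)[:,:2];print("flange",P.mean(0));
for i in range(4): e=P[(i+1)%4]-P[i];print(np.linalg.norm(e).round(4),np.degrees(np.arctan2(e[1],e[0])).round(2))
print("head",ray("top",top(202,123),.105)[0])
print("tongue ends",ray("top",[top(124,131),top(65,137),top(80,137)],.09))
t=cv2.imread("pics/t_raw.png")[:,:,::-1]; g=cv2.cvtColor(t,cv2.COLOR_RGB2GRAY)
print(t[222:236:2,370:392:2].sum(2)//3)
# scene view: axis head/tongue px by projection
sc=lambda u,v:(230+(u+.5)*s-.5,125+(v+.5)*s-.5)
print("scene tongue crop guess", ray("scene",sc(155-0+0,115),.09), "head",ray("scene",sc(120,58),.105))
E
```

```text
flange [ 0.45321568 -0.33099039]
0.0899 -87.37
0.0888 -178.33
0.0884 92.43
0.0885 2.61
head [ 0.45499725 -0.3327893   0.105     ]
tongue ends [[ 0.45346175 -0.30221028  0.09      ]
 [ 0.45153493 -0.27593715  0.09      ]
 [ 0.45134491 -0.28257903  0.09      ]]
[[ 35  32 103 116 117 115 115 116  95 184 179]
 [ 35  35  99 117 116 117 117  89 179 194 194]
 [ 30  29  93 118 116 116 111  76 182 136 208]
 [ 34  32  86  94 181 215 214 213 214 182 169]
 [ 31  39  71 140 123 204 217 215 216 164 142]
 [ 34  40  64  70 162 130 123  75 187  98 150]
 [ 35  20  54  70  76 118  95  65 172 140 113]]
scene tongue crop guess [[ 0.45747644 -0.28682724  0.09      ]] head [[ 0.45849239 -0.32429548  0.105     ]]
```

To row units: -1.241 rad is -0.395.

```bash
python3 -c "
from h import *
delta(.4522,-.291,.15,1.614)"; echo '[{"finger_gap": 0,"xyz": [-0.055,0,0],"r": [0,0,-0.0573]},{"finger_gap": 0,"xyz": [-0.11,0.06,0],"r": [0,0,-0.1146]},{"finger_gap": 0,"xyz": [-0.16,0.12,0],"r": [0,0,-0.1719]},{"finger_gap": 0,"xyz": [-0.2,0.18,0],"r": [0,0,-0.2292]},{"finger_gap": 0,"xyz": [-0.24,0.25,0],"r": [0,0,-0.2865]},{"finger_gap": 0,"xyz": [-0.27,0.3,0],"r": [0,0,-0.3438]},{"finger_gap": 0,"xyz": [-0.28,0.36,0],"r": [0,0,-0.395]},{"finger_gap": 0,"xyz": [-0.285,0.42,0],"r": [0,0,-0.395]},{"finger_gap": 0,"xyz": [-0.285,0.48,0],"r": [0,0,-0.395]},{"finger_gap": 0,"xyz": [-0.285,0.515,0],"r": [0,0,-0.395]}]' | python3 -m inch; python3 -c "
from h import *
delta(.4522,-.291,.12,1.614)"
```

```text
d [-0.285   0.5155  0.0348] r [ 7.0000e-04 -3.7000e-03 -1.2422e+00] dist 0.59 t 10.925
clock: 12.18
tool_pos: [0.4368, -0.2358, 0.1835]
tool_rot: [-0.001, 0.692, 0.722, 0.001]
ft_force: [1.2, 0.8, 1.5]
grip_width: 0.001
grip_force: 0.0
d [-0.056   0.0131  0.0634] r [ 0.0006 -0.0031 -0.0019] dist 0.086 t 12.175
```

```bash
echo '[{"finger_gap": 0,"xyz": [-0.05,0.01,0]},{"finger_gap": 0,"xyz": [-0.05,0.01,0]},{"finger_gap": 0,"xyz": [-0.05,0.01,0.03]},{"finger_gap": 0,"xyz": [-0.05,0.01,0.05]},{"finger_gap": 0,"xyz": [-0.05,0.01,0.05]}]' | python3 -m inch; python3 -c "
from h import *
delta(.4522,-.291,.105,1.614)"
```

```text
clock: 12.8
tool_pos: [0.4488, -0.282, 0.1329]
tool_rot: [-0.002, 0.692, 0.722, 0.001]
ft_force: [-0.3, -0.8, -0.1]
grip_width: -0.006
grip_force: 0.0
d [-0.0092  0.0031  0.0279] r [-0.0009 -0.0042 -0.0006] dist 0.029 t 12.8
```

To row units: -0.004 rad is -0.0013.

```bash
echo '[{"finger_gap": 0,"xyz": [-0.0092,0.0031,0],"r": [0,-0.0013,0]},{"finger_gap": 0,"xyz": [-0.0092,0.0031,0],"r": [0,-0.0013,0]},{"finger_gap": 0,"xyz": [-0.0092,0.0031,0.02],"r": [0,-0.0013,0]},{"finger_gap": 0,"xyz": [-0.0092,0.0031,0.028],"r": [0,-0.0013,0]},{"finger_gap": 0,"xyz": [-0.0092,0.0031,0.028],"r": [0,-0.0013,0]},{"finger_gap": 0,"xyz": [-0.0092,0.0031,0.028],"r": [0,-0.0013,0]}]' | python3 -m inch; python3 -c "
from h import *
delta(.4522,-.291,.105,1.614)
a=img('scene',2)[110:190,215:295,::-1];b=img('top',2)[190:270,350:430,::-1]
cv2.imwrite('pics/p.png',cv2.resize(np.hstack([a,b]),(800,400),interpolation=cv2.INTER_CUBIC))"
```

```text
clock: 13.55
tool_pos: [0.4531, -0.2922, 0.1071]
tool_rot: [0.001, 0.692, 0.722, -0.0]
ft_force: [-0.2, -0.3, 0.4]
grip_width: -0.002
grip_force: 0.0
d [ 0.0012 -0.0009  0.0021] r [ 0.0019  0.002  -0.0012] dist 0.003 t 13.55
```

View pics/p.png

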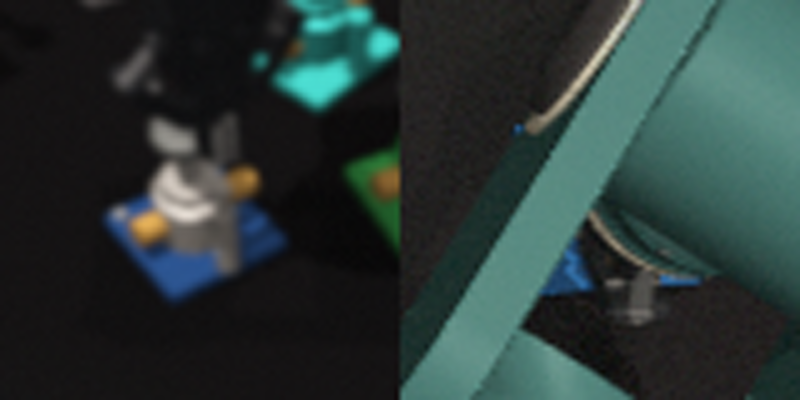

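The scene crop (left) shows the shut fingers at (225,135), beside the mushroom head at (175,135) and above the index post at (230,245). I'll probe down onto the tongue to measure its height.

```bash
for k in 1; do echo '[{"finger_gap": 0,"xyz": [0,0,0.003]},{"finger_gap": 0,"xyz": [0,0,0.006]},{"finger_gap": 0,"xyz": [0,0,0.008]},{"finger_gap": 0,"xyz": [0,0,0.008]}]' | python3 -m inch; echo '[{"finger_gap": 0,"xyz": [0,0,0.002]},{"finger_gap": 0,"xyz": [0,0,0.004]},{"finger_gap": 0,"xyz": [0,0,0.004]}]' | python3 -m inch; done | grep -E "pos|ft"
```

```text
tool_pos: [0.453, -0.2921, 0.0986]
ft_force: [-0.5, 0.0, -0.3]
tool_pos: [0.453, -0.2921, 0.0946]
ft_force: [-0.1, -0.1, 0.2]
```

```bash
echo '[{"finger_gap": 0,"xyz": [0,0,0.002]},{"finger_gap": 0,"xyz": [0,0,0.003]},{"finger_gap": 0,"xyz": [0,0,0.003]}]' | python3 -m inch | grep -E "pos|ft"; echo '[{"finger_gap": 0,"xyz": [0,0,0.002]},{"finger_gap": 0,"xyz": [0,0,0.003]},{"finger_gap": 0,"xyz": [0,0,0.003]}]' | python3 -m inch| grep -E "pos|ft"
```

```text
tool_pos: [0.453, -0.2922, 0.0918]
ft_force: [0.1, 0.2, -0.3]
tool_pos: [0.453, -0.2921, 0.0887]
ft_force: [-0.5, 0.0, 0.7]
```

```bash
echo '[{"finger_gap": 0,"xyz": [0,0,0.002]},{"finger_gap": 0,"xyz": [0,0,0.002]},{"finger_gap": 0,"xyz": [0,0,0.002]}]' | python3 -m inch | grep -E "pos|ft"; echo '[{"finger_gap": 0,"xyz": [0,0,0.002]},{"finger_gap": 0,"xyz": [0,0,0.002]},{"finger_gap": 0,"xyz": [0,0,0.002]}]' | python3 -m inch| grep -E "pos|ft"
```

```text
tool_pos: [0.4531, -0.2922, 0.0869]
ft_force: [0.3, -0.1, 0.3]
tool_pos: [0.4531, -0.2922, 0.0849]
ft_force: [0.2, -0.5, -0.9]
```

```bash
echo '[{"finger_gap": 0,"xyz": [0,0,0.002]},{"finger_gap": 0,"xyz": [0,0,0.002]},{"finger_gap": 0,"xyz": [0,0,0.002]}]' | python3 -m inch | grep -E "pos|ft"; echo '[{"finger_gap": 0,"xyz": [0,0,0.002]},{"finger_gap": 0,"xyz": [0,0,0.002]},{"finger_gap": 0,"xyz": [0,0,0.002]}]' | python3 -m inch| grep -E "pos|ft"
```

```text
tool_pos: [0.4532, -0.2923, 0.0838]
ft_force: [-3.8, 1.2, 10.0]
tool_pos: [0.4534, -0.2923, 0.0836]
ft_force: [-13.6, 9.7, 31.1]
```

Contact came at z ≈ 0.084 m, which is within the allowed range and fits the top-view ray for the tongue end. Next I lift, move over the head and press.

```bash
echo '[{"finger_gap": 0,"xyz": [0,0,-0.02]},{"finger_gap": 0,"xyz": [0,0,-0.04]},{"finger_gap": 0,"xyz": [0,0,-0.04]},{"finger_gap": 0,"xyz": [-0.02,0,-0.04]},{"finger_gap": 0,"xyz": [-0.04,0,-0.04]},{"finger_gap": 0,"xyz": [-0.04,0,-0.04]},{"finger_gap": 0,"xyz": [-0.04,0,-0.04]}]' | python3 -m inch | grep -E "pos|ft";python3 -c "
from h import *
delta(.454,-.332,.1055,1.614);delta(.454,-.332,.084,1.614)"
```

```text
tool_pos: [0.4544, -0.3323, 0.1204]
ft_force: [0.2, -0.4, -0.3]
d [ 0.0003 -0.0004  0.0149] r [ 0.0009  0.0011 -0.0019] dist 0.015 t 17.75
d [ 0.0004 -0.0004  0.0364] r [ 0.0009  0.0011 -0.0019] dist 0.036 t 17.75
```

```bash
echo '[{"finger_gap": 0,"xyz": [0,0,0.006]},{"finger_gap": 0,"xyz": [0,0,0.012]},{"finger_gap": 0,"xyz": [0,0,0.018]},{"finger_gap": 0,"xyz": [0,0,0.024]},{"finger_gap": 0,"xyz": [0,0,0.03]},{"finger_gap": 0,"xyz": [0,0,0.034]},{"finger_gap": 0,"xyz": [0,0,0.036]},{"finger_gap": 0,"xyz": [0,0,0.036]},{"finger_gap": 0,"xyz": [0,0,0.036]},{"finger_gap": 0,"xyz": [0,0,0.036]}]' | python3 -m inch | grep -E "pos|ft|clock"
```

```text
clock: 19.0
tool_pos: [0.4547, -0.3319, 0.0855]
ft_force: [-4.6, 5.2, 10.5]
```

```bash
echo '[{"finger_gap": 0,"xyz": [0,0,0.0015]},{"finger_gap": 0,"xyz": [0,0,0.0015]},{"finger_gap": 0,"xyz": [0,0,0.0015]},{"finger_gap": 0,"xyz": [0,0,0.0015]},{"finger_gap": 0,"xyz": [0,0,0.0015]},{"finger_gap": 0,"xyz": [0,0,0.0015]}]' | python3 -m inch | grep -E "pos|ft|clock"; echo '[{"finger_gap": 0},{"finger_gap": 0},{"finger_gap": 0},{"finger_gap": 0},{"finger_gap": 0},{"finger_gap": 0}]' | python3 -m inch | grep -E "pos|ft|clock"; python3 -c "
from h import *
a=img('scene',2);b=img('top',2)
A=a[110:190,215:295];B=a[290:370,320:400];t2=b[150:270,120:320]
f=lambda i,w,h:cv2.resize(i[:,:,::-1],(w,h),interpolation=cv2.INTER_CUBIC)
cv2.imwrite('pics/e.png',np.hstack([f(A,300,300),f(B,200,300)[:, :200],f(t2,300,300)]));print(env.get_obs()['tool_pos'])"
```

```text
clock: 19.75
tool_pos: [0.4548, -0.3319, 0.084]
ft_force: [-4.9, 5.7, 11.0]
clock: 20.5
tool_pos: [0.4548, -0.3319, 0.084]
ft_force: [-4.6, 5.4, 11.6]
[ 0.45476014 -0.33188148  0.08401695]
```

View pics/e.png

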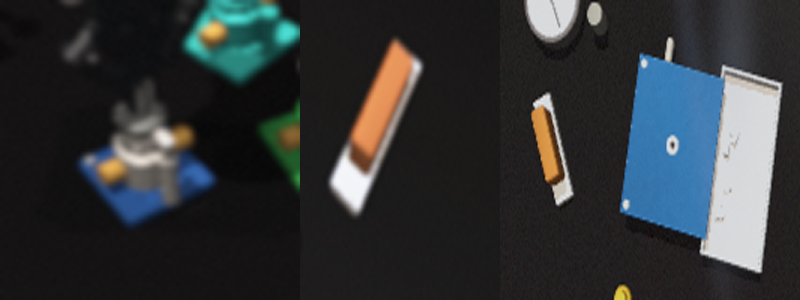

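The head is held down level with the tongue, at about (140,115). The scraper stands free, and the chips are in the tray. I'm handing in.

```bash
python3 -c "
from plant import env
print(env.close_job())"
```

```text
the job is handed in; nothing more can be done
None
```

I handed the job in at about 20.7 s: all four chips are in the tray, the scraper stands free on the bench, and the fingertips hold the mushroom head at z = 0.084 m with about 11 N, level with the tongue top I probed at about 0.084 m; the hand-in printed no verdict.

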